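Nip down the sampler-cone clamp ring

TASK

The three wing nuts of the sampler cone's clamp ring are run down only loosely. Starting with the nut by the two hose barbs and going round clockwise as seen from above, turn each nut clockwise until you feel it bite, then one quarter turn more and no further, because too much crushes the soft gasket. Do not touch the cone, do not lean on the ring, leave the other things on the bench alone, and let go at the end.

Things in the scene. Friction and masses are not known exactly. Their poses are not given: they have to be found in the camera images.
- interface: round aluminium vacuum interface plate, 208 mm across, face up on a fixed three-legged service stand; origin on the bench under its axis, z up; plate top 86 mm above the bench. Its x axis points away from the two brass hose barbs, which stick out level from the plate's edge (74 mm above the bench, out to 142 mm from the axis), 25 degrees apart, one either side of nut 1's direction
- ring: steel clamp ring on the plate, outer diameter 156 mm, inner 76 mm, top 96 mm above the bench; fixed; its origin is that of the interface. It may carry a light touch of the fingers but not 15 N
- cone: fragile nickel sampler cone in the middle of the ring, 24 mm across at the foot of its slope; its tip on the axis stands 110.5 mm above the bench (14.5 mm above the ring); its origin is at its underside, 91 mm above the bench
- nut1: dark steel wing nut by the two hose barbs, first to tighten, on an upright stud 58 mm from the interface's axis. Origin: centre of its underside on the stud's axis, 99 mm above the bench. Hub 17 mm across, 8 mm high; above it the wings make one upright blade 36 mm long (nut's x axis), 9 mm thick (its y axis), from 8 to 30 mm above the origin: pinch it across the 9 mm. It turns about its z axis
- nut2: second wing nut, like nut1, 120 degrees on clockwise (seen from above) round the ring. All three: right-hand thread, clockwise seen from above tightens. Each has its own unknown distance to the bite, from 10 to 110 degrees; until there it spins almost freely (0.02 N m), from the bite on it takes about 0.36 N m, 0.44 N m a quarter turn later, and stays where it is left
- nut3: third wing nut, like the others, the next 120 degrees clockwise from nut2. Neighbouring nuts are 100 mm apart and the cone's axis is 58 mm from each, so fingers opened wider than about 50 mm may hit the cone
- stud1: fixed stud under nut1 with its plain washer, 23 mm across and 3 mm thick, on the ring; origin at the washer's underside, 96 mm above the bench. Its clamping force on the ring is 0 up to the bite and then grows evenly with the turn, to about 13 N at a quarter turn. The gasket takes a set: backing the nut off does not undo too much tightening
- stud2: the same under nut2
- stud3: the same under nut3
- spare_cone: bystander: spare nickel cone, 52 mm across, 24 mm high, on the bench near the stand
- jar: bystander: small jar, 54 mm across, 62 mm high, near the stand
- oring: bystander: black rubber ring, 60 mm across, near the stand
- driver: bystander: screwdriver, 170 mm long, near the stand
- beaker: bystander: glass beaker, 72 mm across, 85 mm high, left on the bench
- wash_bottle: bystander: white bottle, 68 mm across, 160 mm high, left on the bench
- wrench: bystander: open wrench, 160 mm long, right on the bench

How it is judged:
By the outcome, as a careful person would: the job done as asked, in the order asked, and still so for the second after the job is handed in, with the robot touching nothing.
It also fails if it takes over 72 s, if anything falls off the work surface, if the arm or the gripper's body presses on something with over 40 N, if the wrist force passes 120 N, or if a joint passes its speed limit or range.

ROBOT

A 6-joint arm with a two-finger parallel gripper is mounted at the origin on the work surface. World frame = base frame: x ahead of the robot, y to its left, z up, the work surface at z = 0. Lengths are in m, angles in rad, forces in N, time in s.
With the tool pointing down it reaches from about 0.25 to 0.725 m from the base axis. Payload 4 kg.
Tool frame: the origin (TCP) lies midway between the tips of the shut fingers; the grasp point (between the pads) lies 19 mm behind it; y points along the fingers, z is the direction in which the jaws open and shut, and the axes are right-handed (so a half turn about y gives the same grasp; the last joint's range is limited). The gripper opens to 85 mm and grips with 20 to 120 N. Pads are 22 mm wide; open, the fingers measure 114 mm over their backs; the gripper's body (76 mm by 85 mm) begins 54 mm behind the grasp point. The pads swing forward as they close: fully open they stand 13 mm farther back than shut.
Start: joints at [-1.215, 0.241, 0.005, 1.335, 0, 1.571], TCP at [0.174, -0.469, 0.231] pointing down, gripper open.
Joint ranges: [-2.72, 2.72], [-1.05, 1.87], [-1.09, 1.28], [-1.99, 2.15], [-1.42, 1.44], [-3.14, 3.14]. Speed limits (rad/s): [2.79, 2.79, 3.14, 3.14, 3.14, 3.14].

INTERFACE

Orientations are given as a unit quaternion [x, y, z, w].
In Python, from workcell import bot gives the robot as it stands. The module is installed in compiled form; this text tells all that it offers.
- The arm moves only by the shell command python3 -m handwheel 'ROWS' [OPENING]. ROWS is JSON, a list of rows, each a list of 6 numbers: the shift along the tool's x, y, z in units of 25 mm (1.0 is 25 mm), then the turn, a rotation vector about the tool's x, y, z in units of 10 degrees (1.0 is 10 degrees). A call has exactly 5 rows; each row is the pose to reach, as a shift and turn from the pose commanded when the call began, along the tool's axes at that moment; what a row does not reach only later rows make up. A row lasts 1/8 s, in which the tool goes at most 62.5 mm and 10.7 degrees, less where a joint would pass 70% of its speed; a pose out of reach is approached as far as the arm can. A call with a gripper value outside its range is refused whole. OPENING is the gripper command: -1 is shut, 1 is fully open, values between are in proportion, set as the call begins (- or left out, the last holds). The fingers move at their own pace and stop on an object; the grip force is fixed at half the most. Time passes only in rows, so rows that repeat a pose let the fingers close, or fill a call up. It gives the time, the measured TCP pose, the force and the opening at its end, in the units of the state.
- bot.get_obs(): the state, without advancing time (a new reading comes with each control period).
- bot.camera(name): name is "side" or "top" or "wrist"; returns a dict with "color" (384x512x3 uint8, red, green, blue), "fx", "fy", "cx", "cy" (pixels), "dist_coeffs" ([k1, k2, p1, p2, k3] as OpenCV has them; the pictures are not rectified), "rvec" (rotation vector, rad) and "tvec" (3), from world to camera coordinates, as OpenCV has them. Camera axes: x right, y down, z forward; pixel columns grow to the right and rows downward; lengths in m; the calibration is good to about 2 mm. A picture is of the moment at which its call begins. There is no depth.
- bot.job_done(): hands the job in, once; it reports no verdict.
The state is a dict: "clock": time; "joint_pos": joint angles; "joint_vel": joint speeds; "tau": joint torques, N m; "eef_pos": TCP position; "tool_rot": TCP orientation; "ft_force": force on the tool from outside, world axes, zero at the start; "ft_torque": the same for the moment, N m; "grip_width": finger opening in m.
Only numpy, scipy, OpenCV 4.12 (cv2) and the standard library are available. Lean on these libraries where they do the work, as an engineer would, in place of code of your own. Each camera call takes 0.05 s, during which the arm holds its last target.

## Working session

There is one attempt and no reset: what is moved stays moved. The work goes in short steps, Python scripts to look and compute and a shell command to move; the robot and the scene stay as the last step left them, time stands still between calls to the robot, and variables do not carry over. Pictures are saved under pics/ and viewed, and the job is handed in when it is done.

```bash
mkdir -p pics; ls; cat > h.py <<'E'
from workcell import bot
import numpy as np, cv2
def snap(name,fn):
    c=bot.camera(name); cv2.imwrite(fn,c["color"][:,:,::-1]); 
    np.save(fn+".npy",np.array([c],dtype=object),allow_pickle=True); return c
def K(c): return np.array([[c["fx"],0,c["cx"]],[0,c["fy"],c["cy"]],[0,0,1]])
def ray(c,u,v,z):
    R=cv2.Rodrigues(np.array(c["rvec"],float))[0]; t=np.array(c["tvec"],float)
    p=cv2.undistortPoints(np.array([[[u,v]]],float),K(c),np.array(c["dist_coeffs"],float))[0,0]
    d=R.T@np.array([p[0],p[1],1]); o=-R.T@t
    return o+d*(z-o[2])/d[2]
def proj(c,P):
    return cv2.projectPoints(np.array(P,float).reshape(-1,1,3),np.array(c["rvec"],float),np.array(c["tvec"],float),K(c),np.array(c["dist_coeffs"],float))[0][:,0]
def load(fn): return np.load(fn+".npy",allow_pickle=True)[0]
E
python3 - <<'E'
from h import *
for n in ["top","side","wrist"]: snap(n,f"pics/{n}0.png")
print(bot.get_obs())
E
```

```text
pics
{'clock': 0.15, 'joint_pos': array([-1.21504924e+00,  2.41243750e-01,  3.99697828e-03,  1.33517622e+00,
        1.06003455e-05,  1.57079098e+00]), 'joint_vel': array([-0.00053367, -0.00349282,  0.00495005, -0.00034055,  0.0006778 ,
       -0.00267268]), 'tau': array([-4.17572637e-04, -3.72634363e+01,  2.52638751e+01,  1.23262312e-02,
       -5.17186993e-05, -1.36777911e-05]), 'eef_pos': array([ 0.17397857, -0.46823507,  0.23060153]), 'tool_rot': array([-0.12521329,  0.69651631, -0.6953829 ,  0.12501715]), 'ft_force': array([-0.98464096,  0.57476324, -0.02486128]), 'ft_torque': array([-0.05144773,  0.07322761,  0.0100215 ]), 'grip_width': 0.08554795841419374}
```

View pics/top0.png

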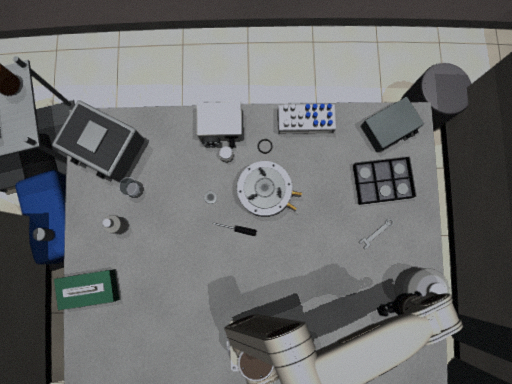

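View pics/side0.png

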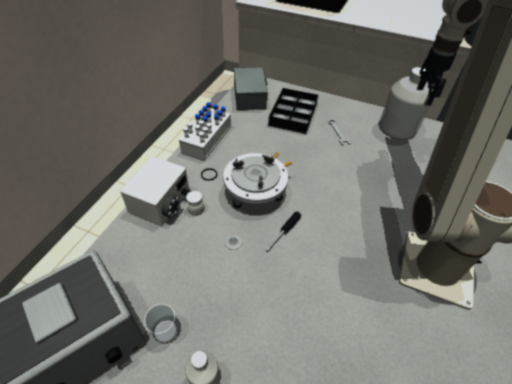

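View pics/wrist0.png

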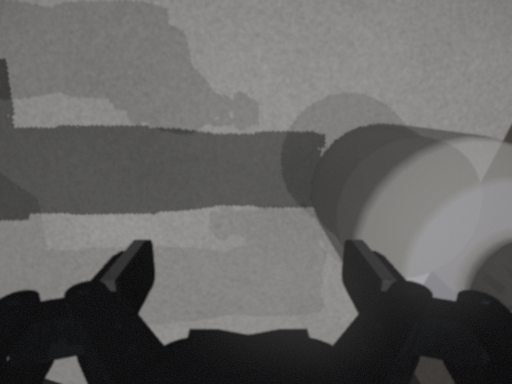

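```bash
python3 - <<'E'
from h import *
c=load("pics/top0.png"); im=c["color"][:,:,::-1]
cv2.imwrite("pics/top0c.png",cv2.resize(im[145:225,215:315],None,fx=7,fy=7,interpolation=cv2.INTER_CUBIC))
for uv in [(265,188),(265,370),(227,153),(211,198),(238,230),(265,146)]: print(uv,ray(c,*uv,0.096 if uv==(265,188) else 0.0).round(3))
R=cv2.Rodrigues(np.array(c["rvec"],float))[0];print(-R.T@c["tvec"],c["fx"])
s=load("pics/side0.png"); im=s["color"][:,:,::-1]
cv2.imwrite("pics/side0c.png",cv2.resize(im[140:220,205:305],None,fx=7,fy=7,interpolation=cv2.INTER_CUBIC))
E
```

```text
(265, 188) [ 0.588 -0.05   0.096]
(265, 370) [-0.099 -0.036  0.   ]
(227, 153) [0.745 0.095 0.   ]
(211, 198) [0.566 0.16  0.   ]
(238, 230) [0.439 0.056 0.   ]
(265, 146) [ 0.771 -0.057  0.   ]
[0.34192729 0.00811775 1.8260411 ] 468.5907954939178
```

View pics/top0c.png

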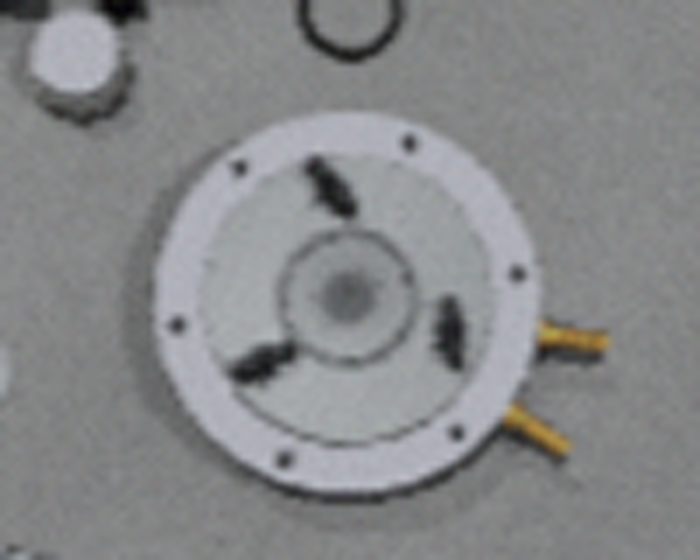

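View pics/side0c.png

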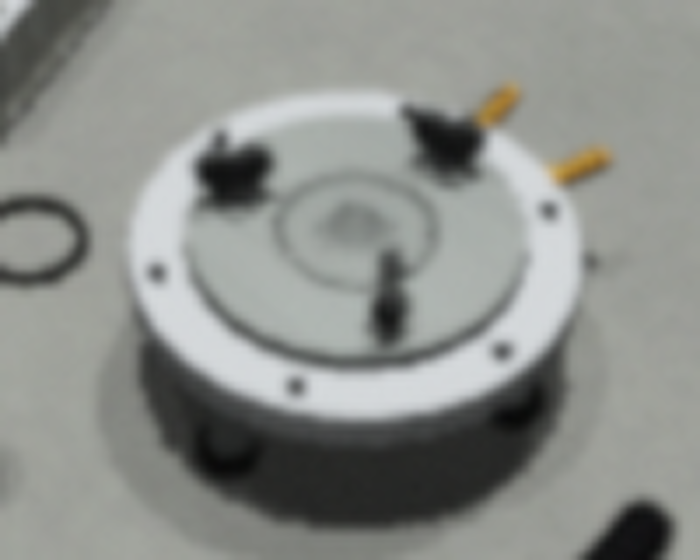

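```bash
cat >> h.py <<'E'
from scipy.spatial.transform import Rotation as Ro
def toolR(o): return Ro.from_quat(o["tool_rot"]).as_matrix()
E
python3 - <<'E'
from h import *
c=load("pics/top0.png")
f=lambda x,y,z: ray(c,215+(x+.5)/7-.5,145+(y+.5)/7-.5,z)
C=f(348,303,.086);print("plate",C)
B=(f(605,343,.074)+f(565,452,.074))/2
print("barbs",f(605,343,.074)-C,f(565,452,.074)-C,np.degrees(np.arctan2(*(B-C)[[1,0]])))
for n,a,b in [("1",(450,298),(453,368)),("2",(295,350),(233,377)),("3",(312,160),(350,215))]:
    A=f(*a,.127);D=f(*b,.127);M=(A+D)/2;v=M-C
    print(n,M.round(4),"r",np.hypot(*v[:2]).round(4),"az",np.degrees(np.arctan2(v[1],v[0])).round(1),"blade",np.degrees(np.arctan2(*(A-D)[[1,0]])).round(1),"len",np.linalg.norm(A-D).round(3))
o=bot.get_obs();print(toolR(o).round(3))
w=load("pics/wrist0.png");R=cv2.Rodrigues(np.array(w["rvec"],float))[0]
print("cam",-R.T@w["tvec"],"\n",R.round(3),w["fx"]); print("cam in tool",toolR(o).T@(-R.T@w["tvec"]-o["eef_pos"]), (R@toolR(o)).round(3))
E
```

```text
plate [ 0.58982384 -0.04736218  0.086     ]
barbs [-0.0230034  -0.13850159 -0.012     ] [-0.08153336 -0.11490201 -0.012     ] -112.41764757304057
1 [ 0.567  -0.0998  0.127 ] r 0.0572 az -113.5 blade 0.8 len 0.037
2 [ 0.553  -0.0014  0.127 ] r 0.0589 az 128.7 blade -67.5 len 0.035
3 [ 0.6455 -0.0387  0.127 ] r 0.0564 az 8.9 blade 32.9 len 0.035
[[-0.937 -0.001  0.348]
 [-0.348  0.002 -0.937]
 [-0.    -1.    -0.002]]
cam [ 0.23578521 -0.44444392  0.37254838] 
 [[ 0.349 -0.937 -0.001]
 [-0.905 -0.337  0.261]
 [-0.245 -0.09  -0.965]] 316.8792908309791
cam in tool [-0.06622446 -0.1419447  -0.00100537] [[-0.    -0.     1.   ]
 [ 0.965 -0.261  0.   ]
 [ 0.261  0.965  0.001]]
```

```bash
python3 -m handwheel '[[-1.8,-0.3,-0.8,0,0.2,0],[-4,-0.6,-1.8,0,0.4,0],[-6.2,-0.8,-2.8,0,0.6,0],[-8.4,-0.8,-3.9,0,0.8,0],[-10.4,-0.8,-4.9,0,1,0]]' 0.06
python3 - <<'E'
from h import *
o=bot.get_obs();print(o["joint_pos"].round(3),toolR(o).round(3)); R=toolR(o)
print((R.T@(np.array([.59,-.047,.27])-o["eef_pos"])/.025).round(2))
E
```

```text
clock: 0.78
eef_pos: [0.3763, -0.2616, 0.2512]
tool_rot: [0.064, -0.704, 0.704, -0.064]
ft_force: [0.8, -0.4, 0.3]
grip_width: 0.0451
[-0.607  0.15  -0.057  1.364 -0.     2.354] [[-0.984  0.     0.179]
 [-0.179 -0.    -0.984]
 [-0.    -1.     0.   ]]
[-9.95 -0.75 -6.91]
```

```bash
python3 -m handwheel '[[-2,-0.2,-1.4,0,-1,0],[-4,-0.4,-2.8,0,-2,0],[-6,-0.6,-4.2,0,-3,0],[-8,-0.7,-5.6,0,-4,0],[-9.9,-0.7,-6.9,0,-5,0]]'
python3 -m handwheel '[[0,0,0,0,-1,0],[0,0,0,0,-2,0],[0,0,0,0,-3,0],[0,0,0,0,-4,0],[0,0,0,0,-5,0]]'
python3 - <<'E'
from h import *
o=bot.get_obs();print(o["joint_pos"].round(3),toolR(o).round(3)); R=toolR(o)
print(np.degrees(np.arctan2(R[1,2],R[0,2])))
E
```

```text
clock: 1.4
eef_pos: [0.5888, -0.0472, 0.2687]
tool_rot: [0.358, -0.61, 0.61, -0.358]
ft_force: [0.3, -0.7, 0.6]
grip_width: 0.0451
clock: 2.02
eef_pos: [0.5873, -0.0489, 0.2682]
tool_rot: [0.582, -0.402, 0.402, -0.582]
ft_force: [-0.5, 0.0, 0.8]
grip_width: 0.0454
[-0.083  0.415  0.346  1.503  0.     1.126] [[ 0.354 -0.001  0.935]
 [-0.935  0.     0.354]
 [-0.001 -1.    -0.001]]
20.721085591488617
```

```bash
python3 -m handwheel '[[0,0,0,0,-1,0],[0,0,0,0,-2,0],[0,0,0,0,-3,0],[0,0,0,0,-4,0],[0,0,0,0,-5,0]]'
python3 -m handwheel '[[0,0,0,0,-1,0],[0,0,0,0,-2,0],[0,0,0,0,-2,0],[0,0,0,0,-2,0],[0,0,0,0,-2,0]]'
python3 - <<'E'
from h import *
o=bot.get_obs();R=toolR(o);print(o["joint_pos"].round(3),o["eef_pos"],np.degrees(np.arctan2(R[1,2],R[0,2])))
c=snap("wrist","pics/w1.png"); cv2.imwrite("pics/w1b.png",cv2.resize(c["color"][:,:,::-1],(800,600),interpolation=cv2.INTER_CUBIC))
E
```

```text
clock: 2.65
eef_pos: [0.5873, -0.049, 0.2683]
tool_rot: [0.697, -0.119, 0.118, -0.697]
ft_force: [0.6, -0.2, 0.6]
grip_width: 0.0454
clock: 3.28
eef_pos: [0.5875, -0.049, 0.2687]
tool_rot: [-0.707, -0.002, 0.002, 0.707]
ft_force: [-0.4, 1.0, -0.4]
grip_width: 0.0456
[-0.083  0.414  0.346  1.503  0.    -0.089] [ 0.58751069 -0.04900363  0.26867348] 90.30933286635943
```

View pics/w1b.png

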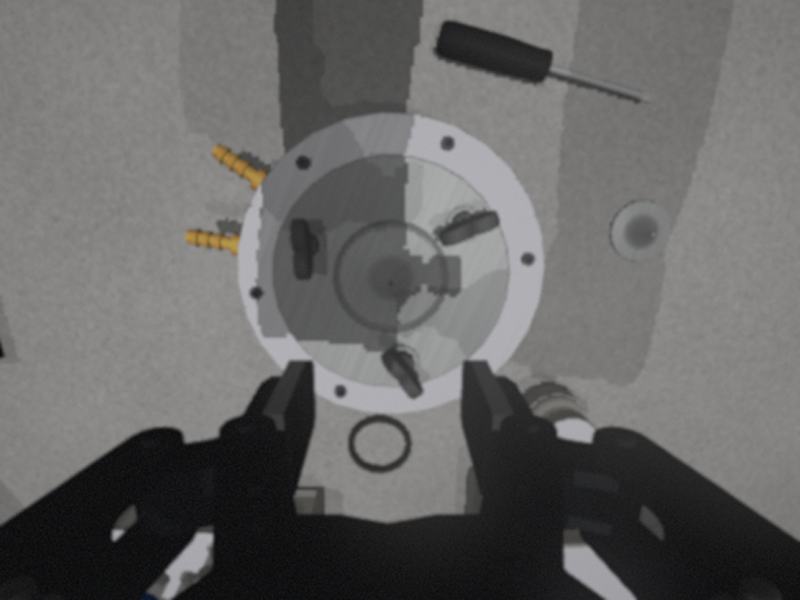

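```bash
python3 - <<'E'
from h import *
im=load("pics/w1.png")["color"][:,:,::-1]
im=np.clip(im.astype(float)*1.7,0,255).astype(np.uint8)
cv2.imwrite("pics/w1c.png",cv2.resize(im[125:265,155:345],None,fx=4,fy=4,interpolation=cv2.INTER_CUBIC))
E
```

```text
(no output)
```

View pics/w1c.png

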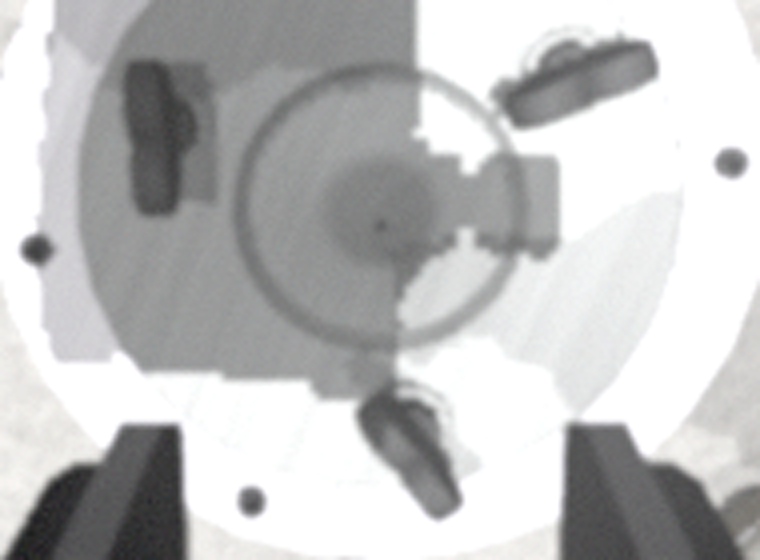

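```bash
cat >> h.py <<'E'
def box(P,ang,z0=.107,z1=.129):
    a=np.radians(ang);u=np.array([np.cos(a),np.sin(a)]);v=np.array([-u[1],u[0]])
    return [np.array([*(P+sx*.018*u+sy*.0045*v),z]) for z in (z0,z1) for sx,sy in ((1,1),(1,-1),(-1,-1),(-1,1))]
def overlay(c,fn,nuts,x0,y0,x1,y1,s,extra=[]):
    im=np.clip(c["color"][:,:,::-1].astype(float)*1.7,0,255).astype(np.uint8)
    im=cv2.resize(im[y0:y1,x0:x1],None,fx=s,fy=s,interpolation=cv2.INTER_CUBIC)
    for P,ang in nuts:
        q=((proj(c,box(np.array(P),ang))-[x0,y0]+.5)*s-.5)
        for k,col in ((0,(255,120,0)),(4,(0,0,255))):
            cv2.polylines(im,[q[k:k+4].round().astype(np.int32)],True,col,1)
    for pts,col in extra:
        q=((proj(c,pts)-[x0,y0]+.5)*s-.5); cv2.polylines(im,[q.round().astype(np.int32)],True,col,1)
    cv2.imwrite(fn,im)
def circ(C,r,z): return [[C[0]+r*np.cos(t),C[1]+r*np.sin(t),z] for t in np.linspace(0,6.28,73)[:-1]]
E
python3 - <<'E'
from h import *
c=load("pics/w1.png")
C=ray(c,155+381.5/4-.5,125+224.5/4-.5,.1105);print("tip",C)
for p in [(-112.4)]:
  nuts=[]
  for k,b in enumerate((1,-67.5,33)):
    a=np.radians(p-120*k); nuts.append((C[:2]+.058*np.array([np.cos(a),np.sin(a)]),b))
    print(nuts[-1])
overlay(c,"pics/w1o.png",nuts,155,125,345,265,4,[(circ(C,.078,.096),(0,255,0)),(circ(C,.038,.096),(0,255,255)),(circ(C,.104,.086),(0,255,0))])
E
```

```text
tip [ 0.59154425 -0.04625709  0.1105    ]
(array([ 0.56944216, -0.09988076]), 1)
(array([ 5.56155827e-01, -3.04291185e-04]), -67.5)
(array([ 0.64903475, -0.03858622]), 33)
```

View pics/w1o.png

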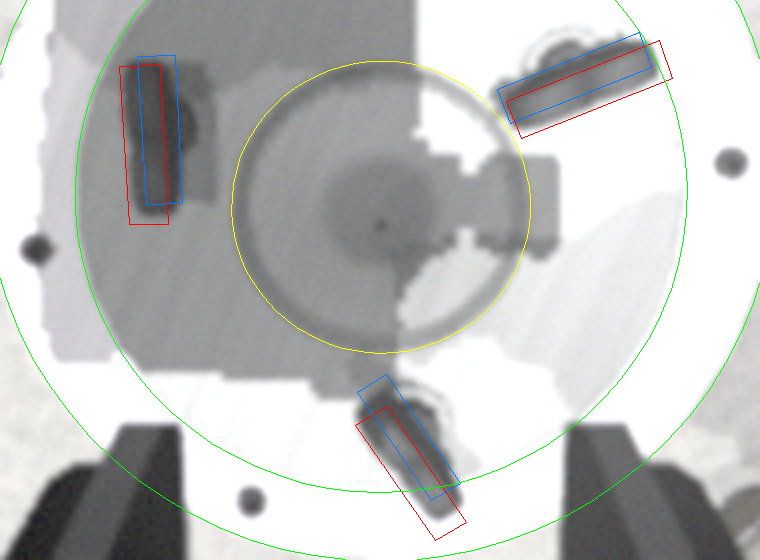

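```bash
python3 -m handwheel '[[-0.4,0.8,-1.1,0,0,0],[-0.72,2,-2.02,0,0,0],[-0.72,3.6,-2.02,0,0,0],[-0.72,4.2,-2.02,0,0,0],[-0.72,4.2,-2.02,0,0,0]]' -0.29
python3 - <<'E'
from h import *
o=bot.get_obs();R=toolR(o);print(o["joint_pos"].round(3),o["eef_pos"],np.degrees(np.arctan2(R[1,2],R[0,2])))
c=snap("wrist","pics/w2.png")
overlay(c,"pics/w2o.png",[((.5695,-.0995),1)],130,130,400,330,2.9)
print(o["ft_torque"])
E
```

```text
clock: 3.95
eef_pos: [0.5694, -0.0993, 0.1631]
tool_rot: [-0.707, -0.002, 0.003, 0.707]
ft_force: [0.7, 0.6, 0.9]
grip_width: 0.0299
[-0.173  0.432  0.098  1.239  0.    -0.179] [ 0.56938051 -0.09933417  0.16308412] 90.38529803997206
[-0.00360577  0.0061808   0.02745354]
```

View pics/w2o.png

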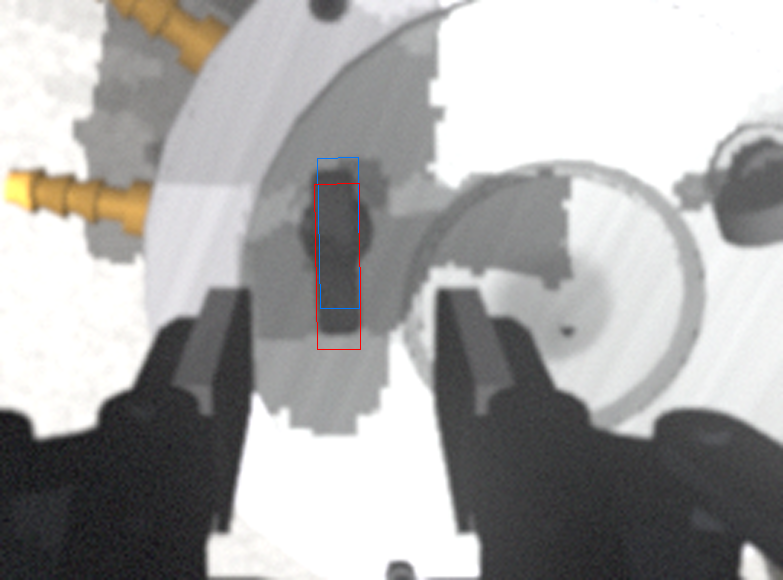

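```bash
python3 -m handwheel '[[0,0.7,0,0,0,0],[0,1.5,0,0,0,0],[0,2.0,0,0,0,0],[0,2.1,0,0,0,0],[0,2.1,0,0,0,0]]'
python3 -m handwheel '[[0,0,0,0,0,0],[0,0,0,0,0,0],[0,0,0,0,0,0],[0,0,0,0,0,0],[0,0,0,0,0,0]]' -1
python3 - <<'E'
from h import *
o=bot.get_obs();R=toolR(o);print(o["joint_pos"].round(3),o["eef_pos"],np.degrees(np.arctan2(R[1,2],R[0,2])),o["ft_force"],o["ft_torque"])
c=snap("wrist","pics/w3.png");cv2.imwrite("pics/w3b.png",c["color"][:,:,::-1])
E
```

```text
clock: 4.62
eef_pos: [0.5705, -0.0996, 0.1121]
tool_rot: [0.707, 0.003, -0.002, -0.707]
ft_force: [0.3, 0.0, 0.6]
grip_width: 0.0306
clock: 5.25
eef_pos: [0.5704, -0.1006, 0.1124]
tool_rot: [0.708, 0.003, -0.002, -0.706]
ft_force: [-1.9, -4.4, 5.8]
grip_width: 0.0077
[-0.174  0.468  0.017  1.117 -0.002 -0.18 ] [ 0.5703906  -0.10061472  0.11237753] 90.34311209382689 [-1.86257034 -4.43866968  5.824415  ] [-0.78091027  0.33645229  0.01314931]
```

View pics/w3b.png

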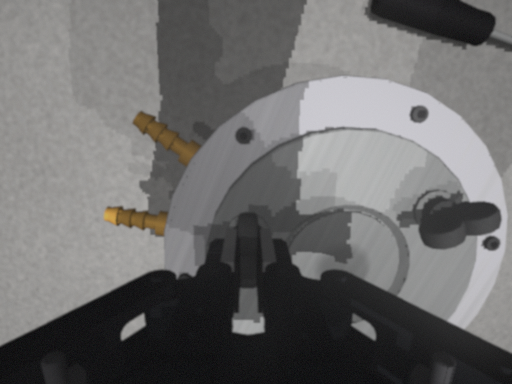

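```bash
cat > ob.py <<'E'
from h import *
o=bot.get_obs();R=toolR(o);print("t",round(o["clock"],2),"p",(o["eef_pos"]*1000).round(1),"az %.2f"%np.degrees(np.arctan2(R[1,2],R[0,2])),"J6 %.2f"%np.degrees(o["joint_pos"][5]),"F",o["ft_force"].round(1),"Tz %.3f"%o["ft_torque"][2],"w %.4f"%o["grip_width"], "tau6 %.3f"%o["tau"][5])
E
python3 -m handwheel '[[0,-0.02,-0.02,0,0.3,0],[0,-0.04,-0.04,0,0.6,0],[0,-0.04,-0.04,0,0.6,0],[0,-0.04,-0.04,0,0.6,0],[0,-0.04,-0.04,0,0.6,0]]' >/dev/null; python3 ob.py
python3 -m handwheel '[[0,0,0,0,0.2,0],[0,0,0,0,0.4,0],[0,0,0,0,0.6,0],[0,0,0,0,0.6,0],[0,0,0,0,0.6,0]]'>/dev/null;python3 ob.py
```

```text
t 5.92 p [ 570.4 -100.7  112.5] az 84.41 J6 -4.42 F [ 1.5 -2.5  1.4] Tz 0.038 w 0.0076 tau6 0.021
t 6.55 p [ 570.3 -100.8  112.5] az 78.38 J6 1.60 F [ 3.1 -3.8  0.5] Tz -0.025 w 0.0072 tau6 -0.015
```

```bash

python3 -m handwheel '[[0,0,0,0,0.2,0],[0,0,0,0,0.4,0],[0,0,0,0,0.6,0],[0,0,0,0,0.6,0],[0,0,0,0,0.6,0]]'>/dev/null;python3 ob.py
python3 -m handwheel '[[0,0,0,0,0.2,0],[0,0,0,0,0.4,0],[0,0,0,0,0.6,0],[0,0,0,0,0.6,0],[0,0,0,0,0.6,0]]'>/dev/null;python3 ob.py
python3 -m handwheel '[[0,0,0,0,0.2,0],[0,0,0,0,0.4,0],[0,0,0,0,0.6,0],[0,0,0,0,0.6,0],[0,0,0,0,0.6,0]]'>/dev/null;python3 ob.py
```

```text
t 7.17 p [ 570.3 -100.9  112.5] az 72.30 J6 7.68 F [ 3.  -3.6  1.6] Tz 0.006 w 0.0075 tau6 -0.017
t 7.8 p [ 570.3 -100.9  112.5] az 66.30 J6 13.68 F [ 3.5 -3.1  1.6] Tz -0.001 w 0.0072 tau6 -0.017
t 8.43 p [ 570.3 -101.   112.5] az 60.30 J6 19.67 F [ 2.2 -4.3  1. ] Tz -0.058 w 0.0076 tau6 -0.017
```

```bash

python3 -m handwheel '[[0,0,0,0,0.2,0],[0,0,0,0,0.4,0],[0,0,0,0,0.6,0],[0,0,0,0,0.6,0],[0,0,0,0,0.6,0]]'>/dev/null;python3 ob.py
python3 -m handwheel '[[0,0,0,0,0.2,0],[0,0,0,0,0.4,0],[0,0,0,0,0.6,0],[0,0,0,0,0.6,0],[0,0,0,0,0.6,0]]'>/dev/null;python3 ob.py
python3 -m handwheel '[[0,0,0,0,0.2,0],[0,0,0,0,0.4,0],[0,0,0,0,0.6,0],[0,0,0,0,0.6,0],[0,0,0,0,0.6,0]]'>/dev/null;python3 ob.py
```

```text
t 9.05 p [ 570.2 -101.1  112.5] az 54.29 J6 25.68 F [ 3.3 -4.   1.8] Tz -0.050 w 0.0075 tau6 -0.018
t 9.68 p [ 570.2 -101.1  112.5] az 48.29 J6 31.68 F [ 2.6 -4.5  0.7] Tz -0.015 w 0.0072 tau6 -0.018
t 10.3 p [ 570.2 -101.2  112.5] az 42.29 J6 37.68 F [ 3.1 -4.2  1.9] Tz -0.032 w 0.0077 tau6 -0.018
```

```bash

python3 -m handwheel '[[0,0,0,0,0.2,0],[0,0,0,0,0.4,0],[0,0,0,0,0.6,0],[0,0,0,0,0.6,0],[0,0,0,0,0.6,0]]'>/dev/null;python3 ob.py
python3 -m handwheel '[[0,0,0,0,0.2,0],[0,0,0,0,0.4,0],[0,0,0,0,0.6,0],[0,0,0,0,0.6,0],[0,0,0,0,0.6,0]]'>/dev/null;python3 ob.py
python3 -m handwheel '[[0,0,0,0,0.2,0],[0,0,0,0,0.4,0],[0,0,0,0,0.6,0],[0,0,0,0,0.6,0],[0,0,0,0,0.6,0]]'>/dev/null;python3 ob.py
```

```text
t 10.93 p [ 570.1 -101.2  112.5] az 36.29 J6 43.67 F [ 0.8 -4.5  1.3] Tz -0.032 w 0.0074 tau6 -0.018
t 11.55 p [ 570.  -101.3  112.5] az 30.28 J6 49.68 F [ 3.  -4.5  2.1] Tz -0.038 w 0.0078 tau6 -0.019
t 12.18 p [ 570.  -101.3  112.5] az 24.28 J6 55.67 F [ 1.3 -5.5  2.9] Tz -0.022 w 0.0077 tau6 -0.019
```

```bash

python3 -m handwheel '[[0,0,0,0,0.2,0],[0,0,0,0,0.4,0],[0,0,0,0,0.6,0],[0,0,0,0,0.6,0],[0,0,0,0,0.6,0]]'>/dev/null;python3 ob.py
python3 -m handwheel '[[0,0,0,0,0.2,0],[0,0,0,0,0.4,0],[0,0,0,0,0.6,0],[0,0,0,0,0.6,0],[0,0,0,0,0.6,0]]'>/dev/null;python3 ob.py
python3 -m handwheel '[[0,0,0,0,0.2,0],[0,0,0,0,0.4,0],[0,0,0,0,0.6,0],[0,0,0,0,0.6,0],[0,0,0,0,0.6,0]]'>/dev/null;python3 ob.py
```

```text
t 12.8 p [ 569.9 -101.4  112.4] az 18.28 J6 61.68 F [ 1.4 -5.4  2.4] Tz 0.062 w 0.0075 tau6 -0.019
t 13.43 p [ 569.8 -101.4  112.5] az 12.33 J6 67.63 F [ 2.2 -5.4  2.8] Tz 0.279 w 0.0071 tau6 0.279
t 14.05 p [ 569.8 -101.4  112.5] az 6.33 J6 73.63 F [ 1.4 -5.8  2.7] Tz 0.281 w 0.0069 tau6 0.284
```

```bash

python3 -m handwheel '[[0,0,0,0,0.6,0],[0,0,0,0,1.2,0],[0,0,0,0,1.8,0],[0,0,0,0,2.4,0],[0,0,0,0,3.0,0]]'>/dev/null;python3 ob.py
python3 -m handwheel '[[0,0,0,0,0.6,0],[0,0,0,0,1.2,0],[0,0,0,0,1.8,0],[0,0,0,0,2.4,0],[0,0,0,0,3.0,0]]'>/dev/null;python3 ob.py
python3 -m handwheel '[[0,0,0,0,0.6,0],[0,0,0,0,1.2,0],[0,0,0,0,1.8,0],[0,0,0,0,2.18,0],[0,0,0,0,2.18,0]]'>/dev/null;python3 ob.py
```

```text
t 14.68 p [ 569.4 -101.4  112.5] az -23.84 J6 103.80 F [ 0.2 -5.4  3. ] Tz 0.477 w 0.0077 tau6 -0.240
t 15.3 p [ 569.1 -101.2  112.5] az -53.83 J6 133.80 F [ 0.3 -5.4  2.9] Tz 0.445 w 0.0073 tau6 -0.218
t 15.93 p [ 569.  -101.   112.4] az -75.40 J6 155.38 F [-1.3 -5.2  4. ] Tz 0.293 w 0.0073 tau6 0.419
```

```bash

python3 -m handwheel '[[0,0,0,0,0,0],[0,0,0,0,0,0],[0,0,0,0,0,0],[0,-0.4,0,0,0,0],[0,-1.5,0,0,0,0]]' -0.29>/dev/null;python3 ob.py
python3 -m handwheel '[[0,-1,0,0,-1,0],[0,-2.2,0,0,-2,0],[0,-2.5,0,0,-3,0],[0,-2.5,0,0,-4,0],[0,-2.5,0,0,-5,0]]' >/dev/null;python3 ob.py
python3 - <<'E'
from h import *
c=snap("wrist","pics/w4.png")
overlay(c,"pics/w4o.png",[((.5695,-.1),-165)],100,80,412,314,2.5)
E
```

```text
t 16.55 p [ 568.7 -100.2  149.1] az -75.41 J6 155.40 F [ 0.4 -0.7  0. ] Tz 0.023 w 0.0302 tau6 -0.000
t 17.18 p [ 570.2 -100.5  213.4] az -25.08 J6 105.07 F [ 0.1  0.3 -0.2] Tz 0.021 w 0.0302 tau6 1.150
```

View pics/w4o.png

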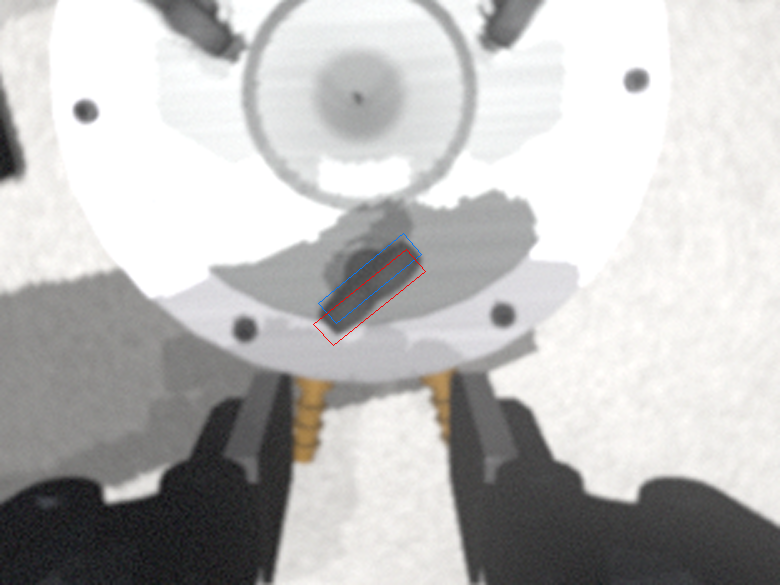

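```bash

python3 -m handwheel '[[-0.7,0,-0.4,0,-1.06,0],[-1.6,0,-1,0,-2.12,0],[-2.4,0,-1.6,0,-3.18,0],[-3.1,0,-2,0,-4.24,0],[-3.42,0,-2.22,0,-5.3,0]]'>/dev/null;python3 ob.py
python3 -m handwheel '[[0,0,0,0,-1.06,0],[0,0,0,0,-2.12,0],[0,0,0,0,-3.18,0],[0,0,0,0,-4.24,0],[0,0,0,0,-5.3,0]]'>/dev/null;python3 ob.py
python3 -m handwheel '[[0,0,0,0,-1.06,0],[0,0,0,0,-2.12,0],[0,0,0,0,-3.18,0],[0,0,0,0,-4.24,0],[0,0,0,0,-5.3,0]]'>/dev/null;python3 ob.py
python3 -m handwheel '[[0,0,0,0,-1.06,0],[0,0,0,0,-2.12,0],[0,0,0,0,-3.18,0],[0,0,0,0,-4.24,0],[0,0,0,0,-5.3,0]]'>/dev/null;python3 ob.py
```

```text
t 17.85 p [556.4   1.7 213. ] az 27.87 J6 62.29 F [-0.7  0.1  0.3] Tz 0.010 w 0.0304 tau6 1.132
t 18.48 p [556.5   0.6 212.9] az 80.80 J6 9.25 F [-0.3 -0.  -0.3] Tz -0.014 w 0.0301 tau6 1.219
t 19.1 p [556.5   0.6 212.9] az 133.79 J6 -43.74 F [-1.   0.8 -0.1] Tz -0.030 w 0.0299 tau6 1.219
t 19.73 p [556.5   0.6 212.9] az -173.20 J6 -96.75 F [ 0.  -0.1  0.6] Tz -0.027 w 0.0305 tau6 1.219
```

```bash

python3 -m handwheel '[[0,0.6,0,0,-1,0],[0,1.4,0,0,-1.57,0],[0,2,0,0,-1.57,0],[0,2,0,0,-1.57,0],[0,2,0,0,-1.57,0]]'>/dev/null;python3 ob.py
python3 - <<'E'
from h import *
c=snap("wrist","pics/w5.png")
overlay(c,"pics/w5o.png",[((.556,.0005),-67.5)],130,100,400,330,2.5)
E
```

```text
t 20.35 p [5.569e+02 5.000e-01 1.630e+02] az -157.78 J6 -112.17 F [ 0.8 -0.1 -0.1] Tz 0.044 w 0.0307 tau6 0.011
```

View pics/w5o.png

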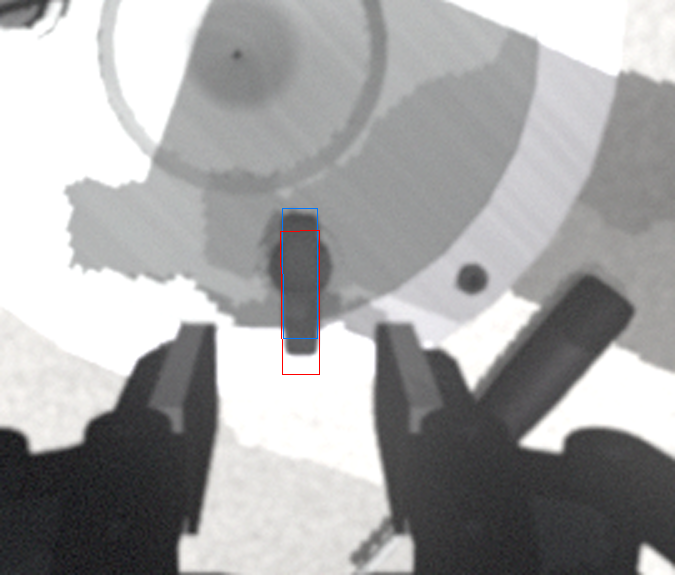

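```bash

python3 -m handwheel '[[-0.03,0.7,0.03,0,0,0],[-0.03,1.5,0.03,0,0,0],[-0.03,2.0,0.03,0,0,0],[-0.03,2.06,0.03,0,0,0],[-0.03,2.06,0.03,0,0,0]]'>/dev/null;python3 ob.py
python3 -m handwheel '[[0,0,0,0,0,0],[0,0,0,0,0,0],[0,0,0,0,0,0],[0,0,0,0,0,0],[0,0,0,0,0.3,0]]' -1 >/dev/null;python3 ob.py
python3 -m handwheel '[[0,0,0,0,0.2,0],[0,0,0,0,0.4,0],[0,0,0,0,0.6,0],[0,0,0,0,0.6,0],[0,0,0,0,0.6,0]]'>/dev/null;python3 ob.py
python3 -m handwheel '[[0,0,0,0,0.2,0],[0,0,0,0,0.4,0],[0,0,0,0,0.6,0],[0,0,0,0,0.6,0],[0,0,0,0,0.6,0]]'>/dev/null;python3 ob.py
```

```text
t 21.02 p [556.6  -0.6 111.4] az -157.72 J6 -112.33 F [0.  0.6 0.8] Tz -0.002 w 0.0306 tau6 0.001
t 21.65 p [556.3  -0.7 111.8] az -160.80 J6 -109.26 F [-2.9 -0.4  6.1] Tz 0.014 w 0.0073 tau6 -0.400
t 22.27 p [556.4  -0.7 111.8] az -166.72 J6 -103.34 F [-2.2 -0.5  6.3] Tz -0.033 w 0.0073 tau6 -0.021
t 22.9 p [556.5  -0.7 111.8] az -172.73 J6 -97.34 F [-2.7 -1.1  4.9] Tz -0.036 w 0.0076 tau6 -0.020
```

```bash

python3 -m handwheel '[[0,-0.04,0,0,0.2,0],[0,-0.04,0,0,0.4,0],[0,-0.04,0,0,0.6,0],[0,-0.04,0,0,0.6,0],[0,-0.04,0,0,0.6,0]]'>/dev/null;python3 ob.py
python3 -m handwheel '[[0,0,0,0,0.2,0],[0,0,0,0,0.4,0],[0,0,0,0,0.6,0],[0,0,0,0,0.6,0],[0,0,0,0,0.6,0]]'>/dev/null;python3 ob.py
python3 -m handwheel '[[0,0,0,0,0.2,0],[0,0,0,0,0.4,0],[0,0,0,0,0.6,0],[0,0,0,0,0.6,0],[0,0,0,0,0.6,0]]'>/dev/null;python3 ob.py
```

```text
t 23.52 p [556.4  -0.7 111.9] az -178.72 J6 -91.34 F [ 2.3 -1.8  0.4] Tz -0.042 w 0.0073 tau6 -0.016
t 24.15 p [556.5  -0.6 111.9] az 175.28 J6 -85.34 F [ 3.5 -1.2 -0.6] Tz 0.046 w 0.0075 tau6 -0.015
t 24.77 p [556.5  -0.7 111.9] az 169.22 J6 -79.28 F [ 4.9 -2.2 -1.2] Tz -0.020 w 0.0076 tau6 -0.017
```

```bash

python3 -m handwheel '[[0,0,0,0,0.2,0],[0,0,0,0,0.4,0],[0,0,0,0,0.6,0],[0,0,0,0,0.6,0],[0,0,0,0,0.6,0]]'>/dev/null;python3 ob.py
python3 -m handwheel '[[0,0,0,0,0.2,0],[0,0,0,0,0.4,0],[0,0,0,0,0.6,0],[0,0,0,0,0.6,0],[0,0,0,0,0.6,0]]'>/dev/null;python3 ob.py
python3 -m handwheel '[[0,0,0,0,0.2,0],[0,0,0,0,0.4,0],[0,0,0,0,0.6,0],[0,0,0,0,0.6,0],[0,0,0,0,0.6,0]]'>/dev/null;python3 ob.py
```

```text
t 25.4 p [556.5  -0.7 111.9] az 163.22 J6 -73.28 F [ 5.4 -1.9 -1.1] Tz -0.051 w 0.0077 tau6 -0.016
t 26.02 p [556.6  -0.7 111.9] az 157.22 J6 -67.28 F [ 4.8 -1.3 -1. ] Tz -0.021 w 0.0075 tau6 -0.016
t 26.65 p [556.6  -0.7 111.9] az 151.22 J6 -61.28 F [ 5.3 -1.6 -1.7] Tz -0.060 w 0.0072 tau6 -0.016
```

```bash

python3 -m handwheel '[[0,0,0,0,0.2,0],[0,0,0,0,0.4,0],[0,0,0,0,0.6,0],[0,0,0,0,0.6,0],[0,0,0,0,0.6,0]]'>/dev/null;python3 ob.py
python3 -m handwheel '[[0,0,0,0,0.2,0],[0,0,0,0,0.4,0],[0,0,0,0,0.6,0],[0,0,0,0,0.6,0],[0,0,0,0,0.6,0]]'>/dev/null;python3 ob.py
python3 -m handwheel '[[0,0,0,0,0.2,0],[0,0,0,0,0.4,0],[0,0,0,0,0.6,0],[0,0,0,0,0.6,0],[0,0,0,0,0.6,0]]'>/dev/null;python3 ob.py
```

```text
t 27.27 p [556.7  -0.7 111.9] az 145.22 J6 -55.28 F [ 4.4 -3.3 -1. ] Tz -0.060 w 0.0073 tau6 -0.016
t 27.9 p [556.7  -0.8 111.9] az 139.21 J6 -49.28 F [ 5.  -1.6 -1.3] Tz -0.057 w 0.0071 tau6 -0.016
t 28.52 p [556.7  -0.8 111.9] az 133.21 J6 -43.28 F [ 5.5 -2.9 -2.3] Tz 0.000 w 0.0079 tau6 -0.016
```

```bash

python3 -m handwheel '[[0,0,0,0,0.2,0],[0,0,0,0,0.4,0],[0,0,0,0,0.6,0],[0,0,0,0,0.6,0],[0,0,0,0,0.6,0]]'>/dev/null;python3 ob.py
python3 -m handwheel '[[0,0,0,0,0.2,0],[0,0,0,0,0.4,0],[0,0,0,0,0.6,0],[0,0,0,0,0.6,0],[0,0,0,0,0.6,0]]'>/dev/null;python3 ob.py
python3 -m handwheel '[[0,0,0,0,0.2,0],[0,0,0,0,0.4,0],[0,0,0,0,0.6,0],[0,0,0,0,0.6,0],[0,0,0,0,0.6,0]]'>/dev/null;python3 ob.py
```

```text
t 29.15 p [556.8  -0.9 111.9] az 127.21 J6 -37.28 F [ 5.  -1.9 -0.7] Tz -0.020 w 0.0075 tau6 -0.017
t 29.77 p [556.8  -0.9 111.9] az 121.21 J6 -31.28 F [ 5.4 -2.5 -1.3] Tz 0.017 w 0.0075 tau6 -0.017
t 30.4 p [556.8  -1.  111.9] az 115.25 J6 -25.32 F [ 5.7 -3.2 -0.8] Tz 0.259 w 0.0074 tau6 0.277
```

```bash

python3 -m handwheel '[[0,0,0,0,0.6,0],[0,0,0,0,1.2,0],[0,0,0,0,1.8,0],[0,0,0,0,2.4,0],[0,0,0,0,3.0,0]]'>/dev/null;python3 ob.py
python3 -m handwheel '[[0,0,0,0,0.6,0],[0,0,0,0,1.2,0],[0,0,0,0,1.8,0],[0,0,0,0,2.4,0],[0,0,0,0,3.0,0]]'>/dev/null;python3 ob.py
python3 -m handwheel '[[0,0,0,0,0.7,0],[0,0,0,0,1.4,0],[0,0,0,0,2.1,0],[0,0,0,0,2.73,0],[0,0,0,0,2.73,0]]'>/dev/null;python3 ob.py
```

```text
t 31.02 p [556.8  -1.2 111.9] az 85.08 J6 4.85 F [ 5.7 -3.3 -1.9] Tz 0.503 w 0.0073 tau6 -0.244
t 31.65 p [556.7  -1.5 111.9] az 55.07 J6 34.84 F [ 5.9 -4.5 -0.5] Tz 0.457 w 0.0074 tau6 -0.222
t 32.27 p [556.5  -1.6 111.9] az 27.90 J6 62.01 F [ 5.  -3.8 -0.1] Tz 0.236 w 0.0077 tau6 0.393
```

```bash

python3 -m handwheel '[[0,0,0,0,0,0],[0,0,0,0,0,0],[0,0,0,0,0,0],[0,-0.4,0,0,0,0],[0,-1.5,0,0,0,0]]' -0.29>/dev/null;python3 ob.py
python3 -m handwheel '[[0,-1,0,0,-1,0],[0,-2.2,0,0,-2,0],[0,-2.5,0,0,-3,0],[0,-2.5,0,0,-4,0],[0,-2.5,0,0,-5,0]]' >/dev/null;python3 ob.py
python3 - <<'E'
from h import *
o=bot.get_obs();R=toolR(o);print("to nut3",(R.T@(np.array([.6493,-.0385,.213])-o["eef_pos"])/.025).round(2))
c=snap("wrist","pics/w6.png")
overlay(c,"pics/w6o.png",[((.556,.0),-62),((.5695,-.1005),-165),((.649,-.0386),33)],60,40,460,340,1.9)
E
```

```text
t 32.9 p [ 5.547e+02 -4.000e-01  1.488e+02] az 27.99 J6 61.96 F [ 0.3  0.2 -0.9] Tz -0.028 w 0.0301 tau6 0.000
t 33.52 p [ 5.562e+02 -4.000e-01  2.130e+02] az 78.32 J6 11.63 F [ 0.  -0.1  0.1] Tz 0.036 w 0.0306 tau6 1.150
to nut3 [ 3.96  0.   -0.74]
```

View pics/w6o.png

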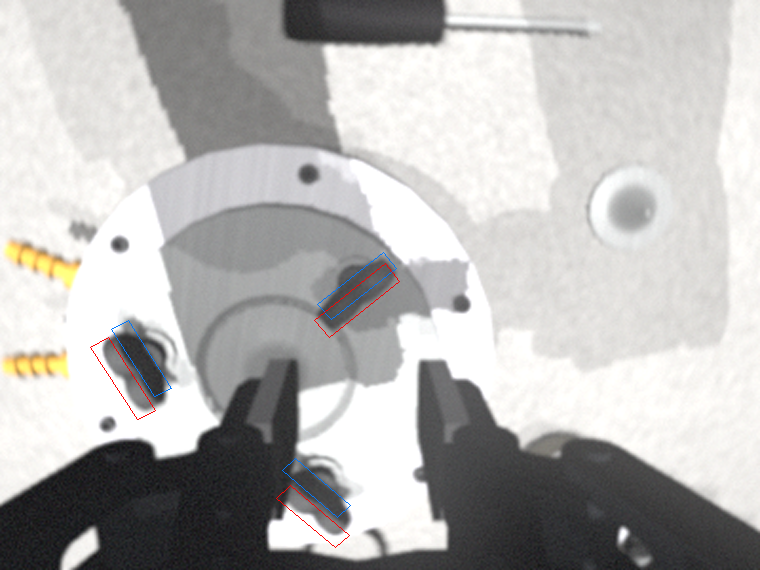

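```bash

python3 -m handwheel '[[0.9,0,-0.2,0,-0.9,0],[2,0,-0.4,0,-1.8,0],[3.1,0,-0.6,0,-2.7,0],[3.9,0,-0.74,0,-3.6,0],[3.96,0,-0.74,0,-4.47,0]]'>/dev/null;python3 ob.py
python3 -m handwheel '[[0,0.6,0,0,0,0],[0,1.4,0,0,0,0],[0,2,0,0,0,0],[0,2,0,0,0,0],[0,2,0,0,0,0]]'>/dev/null;python3 ob.py
python3 - <<'E'
from h import *
c=snap("wrist","pics/w7.png")
overlay(c,"pics/w7o.png",[((.6493,-.0385),33)],130,100,400,330,2.5)
E
```

```text
t 34.2 p [650.  -39.8 211.6] az 122.78 J6 -36.29 F [-0.3  0.1 -0.5] Tz 0.051 w 0.0300 tau6 0.980
t 34.83 p [649.2 -39.2 162.3] az 122.64 J6 -36.10 F [-0.   0.7  0.3] Tz 0.006 w 0.0301 tau6 0.008
```

View pics/w7o.png

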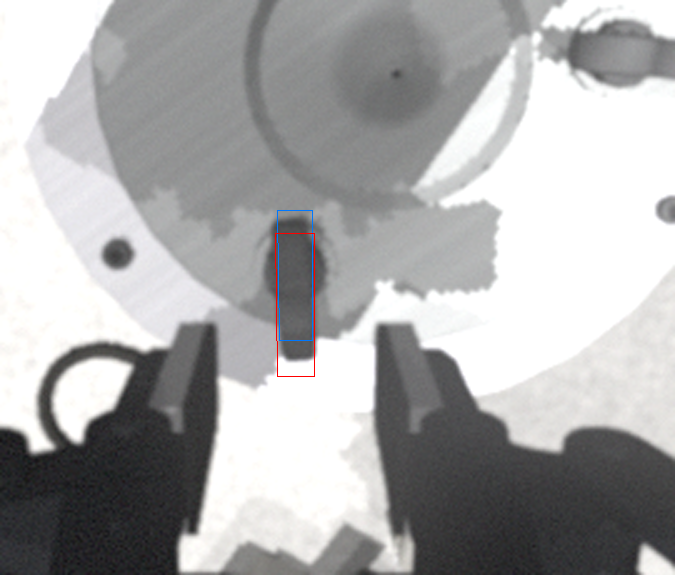

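```bash

python3 -m handwheel '[[0,0.7,0,0,0,0],[0,1.4,0,0,0,0],[0,1.9,0,0,0,0],[0,1.98,0,0,0,0],[0,1.98,0,0,0,0]]'>/dev/null;python3 ob.py
python3 -m handwheel '[[0,0,0,0,0,0],[0,0,0,0,0,0],[0,0,0,0,0,0],[0,0,0,0,0,0],[0,0,0,0,0.3,0]]' -1 >/dev/null;python3 ob.py
python3 -m handwheel '[[0,0,0,0,0.2,0],[0,0,0,0,0.4,0],[0,0,0,0,0.6,0],[0,0,0,0,0.6,0],[0,0,0,0,0.6,0]]'>/dev/null;python3 ob.py
python3 -m handwheel '[[0,0,0,0,0.2,0],[0,0,0,0,0.4,0],[0,0,0,0,0.6,0],[0,0,0,0,0.6,0],[0,0,0,0,0.6,0]]'>/dev/null;python3 ob.py
```

```text
t 35.5 p [649.4 -39.3 112.9] az 122.68 J6 -36.14 F [ 0.5 -0.2  0.2] Tz 0.039 w 0.0305 tau6 0.001
t 36.12 p [649.7 -39.4 113.4] az 119.60 J6 -33.07 F [-0.7  1.   5.6] Tz 0.050 w 0.0074 tau6 -0.399
t 36.75 p [649.7 -39.4 113.3] az 113.68 J6 -27.14 F [-0.6 -0.5  4.8] Tz -0.022 w 0.0074 tau6 -0.019
t 37.38 p [649.7 -39.4 113.3] az 107.67 J6 -21.14 F [-0.  -2.   3.9] Tz -0.007 w 0.0072 tau6 -0.019
```

```bash

python3 -m handwheel '[[0,-0.02,0,0,0.2,0],[0,-0.02,0,0,0.4,0],[0,-0.02,0,0,0.6,0],[0,-0.02,0,0,0.6,0],[0,-0.02,0,0,0.6,0]]'>/dev/null;python3 ob.py
python3 -m handwheel '[[0,0,0,0,0.2,0],[0,0,0,0,0.4,0],[0,0,0,0,0.6,0],[0,0,0,0,0.6,0],[0,0,0,0,0.6,0]]'>/dev/null;python3 ob.py
python3 -m handwheel '[[0,0,0,0,0.2,0],[0,0,0,0,0.4,0],[0,0,0,0,0.6,0],[0,0,0,0,0.6,0],[0,0,0,0,0.6,0]]'>/dev/null;python3 ob.py
```

```text
t 38.0 p [649.7 -39.5 113.3] az 101.61 J6 -15.08 F [ 1.5 -1.   5.1] Tz 0.004 w 0.0075 tau6 -0.019
t 38.62 p [649.7 -39.5 113.4] az 95.60 J6 -9.08 F [ 0.3 -1.9  5.1] Tz -0.075 w 0.0075 tau6 -0.019
t 39.25 p [649.7 -39.6 113.3] az 89.60 J6 -3.08 F [ 0.5 -1.8  5.5] Tz 0.019 w 0.0075 tau6 -0.019
```

```bash

python3 -m handwheel '[[0,-0.04,0,0,0.2,0],[0,-0.04,0,0,0.4,0],[0,-0.04,0,0,0.6,0],[0,-0.04,0,0,0.6,0],[0,-0.04,0,0,0.6,0]]'>/dev/null;python3 ob.py
python3 -m handwheel '[[0,0,0,0,0.2,0],[0,0,0,0,0.4,0],[0,0,0,0,0.6,0],[0,0,0,0,0.6,0],[0,0,0,0,0.6,0]]'>/dev/null;python3 ob.py
python3 -m handwheel '[[0,0,0,0,0.2,0],[0,0,0,0,0.4,0],[0,0,0,0,0.6,0],[0,0,0,0,0.6,0],[0,0,0,0,0.6,0]]'>/dev/null;python3 ob.py
```

```text
t 39.88 p [649.6 -39.6 113.4] az 83.59 J6 2.94 F [ 4.9 -1.4 -1. ] Tz -0.030 w 0.0075 tau6 -0.019
t 40.5 p [649.6 -39.6 113.4] az 77.59 J6 8.94 F [ 5.  -1.9  0.1] Tz -0.023 w 0.0071 tau6 -0.019
t 41.12 p [649.6 -39.7 113.4] az 71.58 J6 14.94 F [ 4.5 -1.6 -0.9] Tz -0.002 w 0.0075 tau6 -0.019
```

```bash

python3 -m handwheel '[[0,0,0,0,0.2,0],[0,0,0,0,0.4,0],[0,0,0,0,0.6,0],[0,0,0,0,0.6,0],[0,0,0,0,0.6,0]]'>/dev/null;python3 ob.py
python3 -m handwheel '[[0,0,0,0,0.2,0],[0,0,0,0,0.4,0],[0,0,0,0,0.6,0],[0,0,0,0,0.6,0],[0,0,0,0,0.6,0]]'>/dev/null;python3 ob.py
python3 -m handwheel '[[0,0,0,0,0.2,0],[0,0,0,0,0.4,0],[0,0,0,0,0.6,0],[0,0,0,0,0.6,0],[0,0,0,0,0.6,0]]'>/dev/null;python3 ob.py
```

```text
t 41.75 p [649.6 -39.7 113.4] az 65.58 J6 20.94 F [ 4.9 -2.5 -1. ] Tz -0.107 w 0.0073 tau6 -0.019
t 42.38 p [649.5 -39.7 113.4] az 59.58 J6 26.94 F [ 4.8 -3.5 -1.4] Tz 0.017 w 0.0075 tau6 -0.019
t 43.0 p [649.5 -39.7 113.5] az 53.58 J6 32.94 F [ 4.6 -2.4 -0.8] Tz -0.018 w 0.0075 tau6 -0.020
```

```bash

python3 -m handwheel '[[0,0,0,0,0.2,0],[0,0,0,0,0.4,0],[0,0,0,0,0.6,0],[0,0,0,0,0.6,0],[0,0,0,0,0.6,0]]'>/dev/null;python3 ob.py
python3 -m handwheel '[[0,0,0,0,0.2,0],[0,0,0,0,0.4,0],[0,0,0,0,0.6,0],[0,0,0,0,0.6,0],[0,0,0,0,0.6,0]]'>/dev/null;python3 ob.py
python3 -m handwheel '[[0,0,0,0,0.2,0],[0,0,0,0,0.4,0],[0,0,0,0,0.6,0],[0,0,0,0,0.6,0],[0,0,0,0,0.6,0]]'>/dev/null;python3 ob.py
```

```text
t 43.62 p [649.5 -39.8 113.4] az 47.58 J6 38.94 F [ 4.4 -2.7 -0.8] Tz -0.061 w 0.0073 tau6 -0.020
t 44.25 p [649.5 -39.8 113.5] az 41.58 J6 44.94 F [ 4.4 -3.4 -0.8] Tz -0.029 w 0.0071 tau6 -0.020
t 44.88 p [649.4 -39.8 113.4] az 35.63 J6 50.89 F [ 4.7 -2.7 -1.2] Tz 0.296 w 0.0074 tau6 0.275
```

```bash

python3 -m handwheel '[[0,0,0,0,0.6,0],[0,0,0,0,1.2,0],[0,0,0,0,1.8,0],[0,0,0,0,2.4,0],[0,0,0,0,3.0,0]]'>/dev/null;python3 ob.py
python3 -m handwheel '[[0,0,0,0,0.6,0],[0,0,0,0,1.2,0],[0,0,0,0,1.8,0],[0,0,0,0,2.4,0],[0,0,0,0,3.0,0]]'>/dev/null;python3 ob.py
python3 -m handwheel '[[0,0,0,0,0.7,0],[0,0,0,0,1.4,0],[0,0,0,0,2.1,0],[0,0,0,0,2.73,0],[0,0,0,0,2.73,0]]'>/dev/null;python3 ob.py
python3 -m handwheel '[[0,0,0,0,0,0],[0,0,0,0,0,0],[0,0,0,0,0,0],[0,-0.4,0,0,0,0],[0,-1.5,0,0,0,0]]' -0.29>/dev/null;python3 ob.py
python3 -m handwheel '[[0,-1,0,0,-1,0],[0,-2.2,0,0,-2,0],[0,-3.2,0,0,-3,0],[0,-3.5,0,0,-4,0],[0,-3.5,0,0,-5,0]]' >/dev/null;python3 ob.py
python3 - <<'E'
from h import *
c=snap("wrist","pics/w8.png")
overlay(c,"pics/w8o.png",[((.556,.0),-62),((.5695,-.1005),-165),((.6495,-.039),-142)],60,40,460,340,1.9)
snap("top","pics/top1.png")
E
```

```text
t 45.5 p [649.2 -39.9 113.4] az 5.45 J6 81.07 F [ 2.9 -3.5 -0.3] Tz 0.454 w 0.0073 tau6 -0.248
t 46.12 p [649.  -39.9 113.4] az -24.54 J6 111.06 F [ 3.5 -2.9  0.1] Tz 0.402 w 0.0073 tau6 -0.224
t 46.75 p [648.8 -39.7 113.4] az -51.59 J6 138.11 F [ 2.4 -3.4 -0.5] Tz 0.230 w 0.0077 tau6 0.428
t 47.38 p [647.8 -39.  150.5] az -51.60 J6 138.15 F [-0.7  0.4  0.6] Tz 0.006 w 0.0304 tau6 -0.000
t 48.0 p [649.7 -39.2 241.2] az -1.28 J6 87.82 F [0.5 0.3 0.7] Tz 0.022 w 0.0306 tau6 1.150
```

View pics/w8o.png

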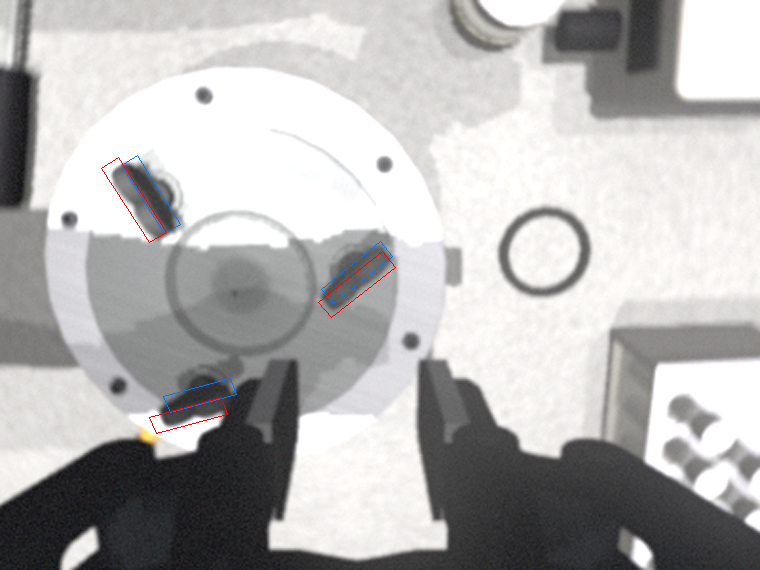

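View pics/top1.png

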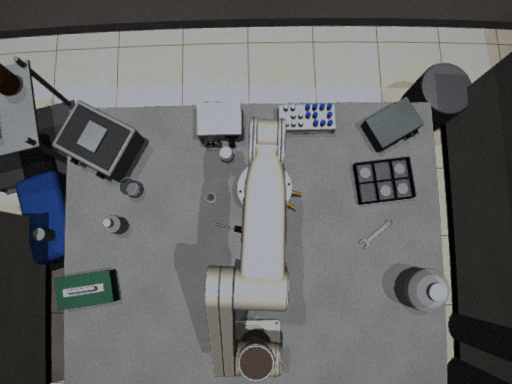

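```bash
python3 -m handwheel '[[0,0,0,0,0,0],[0,0,0,0,0,0],[0,0,0,0,0,0],[0,0,0,0,0,0],[0,0,0,0,0,0]]'>/dev/null;python3 ob.py; python3 -c "
from workcell import bot
print(bot.job_done())"
```

```text
t 48.73 p [649.  -39.2 238.8] az -1.63 J6 88.17 F [ 0.5 -0.4 -0.3] Tz 0.018 w 0.0303 tau6 0.002
the job is handed in; nothing more can be done
None
```

I tightened all three wing nuts in the order asked, each about a quarter turn past its bite. I then let go, lifted clear and handed the job in at 48.7 s.

| Nut | Jaw heading at the bite (deg) | Jaw heading at the end (deg) | Turn past the bite (deg) |
|---|---|---|---|
| nut1 (by the hose barbs) | about 15 | −75.4 | about 91 ± 3 |
| nut2 | about 118 | 27.9 | about 90 ± 3 |
| nut3 | about 39 | −51.6 | about 90 ± 3 |

- **Bite point:** I turned in 6° steps and took the bite as the middle of the step where the wrist torque jumped. That step size is where the ±3° comes from.
- **Last checks:** in the wrist pictures all three blades lie within a couple of degrees of those end angles. The gripper is open to 30 mm, with its tips about 110 mm above the nuts and no force on the wrist.
- **Cone and bench:** the finger paths stayed clear of the cone, and the last top and wrist pictures show the bench items in view undisturbed. The arm hides part of the stand in the top picture.
- **Ring load:** in the readings, taken once per move, the vertical force on a nut was at most about 6 N, under the 15 N limit for the ring.
- **Disagreement:** the torque right after the bite read about 0.28–0.30 N m, below the stated 0.36. At the end of each turn the wrist sensor read 0.23–0.29 N m, while the last joint's torque read 0.39–0.43. I relied on the angle, not the torque level.

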